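# Switch off the one outlet left on

### The arm

A 6-joint arm with a two-finger parallel gripper is mounted at the origin on the work surface. World frame = base frame: x ahead of the robot, y to its left, z up, the work surface at z = 0. Lengths are in m, angles in rad, forces in N, time in s.
With the tool pointing down it reaches from about 0.275 to 0.75 m from the base axis. Payload 10.2 kg.
Tool frame: the origin (TCP) lies midway between the tips of the shut fingers; the grasp point (between the pads) lies 19 mm behind it (bot.grasp_offset is the distance from the TCP to the grasp point, in m); z points along the fingers, x is the direction in which the jaws open and shut, and the axes are right-handed (so a half turn about z gives the same grasp; the last joint's range is limited). The gripper opens to 85 mm and grips with 20 to 120 N. Pads are 22 mm wide; open, the fingers measure 114 mm over their backs; the gripper's body (76 mm by 85 mm) begins 54 mm behind the grasp point. The pads swing forward as they close: fully open they stand 13 mm farther back than shut.
Start: joints at [0.97, 0.313, 1.498, -0, 1.331, -0.223], TCP at [0.194, 0.488, 0.231] pointing down, gripper open.
Joint ranges: [-2.94, 2.94], [-0.97, 2.17], [0.19, 2.56], [-1.23, 4.37], [0.02, 3.11], [-2.88, 2.88]. Speed limits (rad/s): [2.39, 2.39, 3.01, 3.14, 3.14, 3.14].

### API

Orientations are given as a rotation vector (axis times angle).
In Python, from rig import bot gives the robot as it stands.
- The arm moves only by the tool step_arm, never from a script. Its argument "increments" is a list of rows, each a list of 7 numbers: the shift along the tool's x, y, z in mm, then the turn, a rotation vector about the tool's x, y, z in rad, then the finger opening in mm, from 0 to 85.4. In form: [[x, y, z, rx, ry, rz, grip], ...]. A call has 1 to 12 rows; each row shifts and turns the commanded pose from where the row before left it, along the tool's axes as they then stand; what a row does not reach is not made up. A row lasts 1/8 s, in which the tool goes at most 62.5 mm and 10.7 degrees, less where a joint would pass 70% of its speed; a pose out of reach is approached as far as the arm can. A call with a gripper value outside its range is refused whole. The fingers move at their own pace and stop on an object; the grip force is fixed at half the most. Time passes only in rows, so rows that do not move let the fingers close. It gives the time, the measured TCP pose, the force and the opening at its end, in the units of the state.
- bot.observe(): the state, without advancing time (a new reading comes with each control period).
- bot.read_camera(name): name is "scene" or "side" or "wrist"; returns a dict with "frame" (384x512x3 uint8, red, green, blue), "depth" (384x512 float32, m along the optical axis (not along the pixel's ray), 0 where there is no reading), "vertical_fov" (degrees; the focal length in pixels is half the picture's height over the tangent of half this angle, whatever the lens; pixels are square), "cx", "cy" (the principal point, pixels), "rvec" (rotation vector, rad) and "tvec" (3), from world to camera coordinates, as OpenCV has them. Camera axes: x right, y down, z forward; pixel columns grow to the right and rows downward; lengths in m; the calibration is good to about 2 mm. The wrist camera is an equidistant fisheye: a pixel r from the principal point sees the ray r / f radians off the axis. A picture is of the moment at which its call begins.
- bot.job_done(): hands the job in, once; it reports no verdict.
The state is a dict: "t": time; "joints": joint angles; "joint_velocities": joint speeds; "effort": joint torques, N m; "tool_pos": TCP position; "tool_rot": TCP orientation; "contact_force": force on the tool from outside, world axes, zero at the start; "ft_torque": the same for the moment, N m; "width": opening from 0.0 (shut) to 1.0 (fully open).
Only numpy, scipy, OpenCV 4.12 (cv2) and the standard library are available. Lean on these libraries where they do the work, as an engineer would, in place of code of your own. Each camera call takes 0.05 s, during which the arm holds its last target.

### The job

One of the four identical keys on the white outlet block has been left latched down. With a fingertip, lightly tap each key in turn along the row, starting at the key next to the round dial, to find the latched one; then press that key fully down and let it go so that it springs up level with the others. Do not push any of the free keys fully down, grasp or lift nothing, and leave the things around the block where they are.

Things in the scene. Friction and masses are not known exactly. Their poses are not given: they have to be found in the camera images.
- block: white outlet block, 130 (x) x 290 (y) x 46 (z) mm, fixed to the table, turned at most 20 degrees. Origin: centre of its underside; z up, +x away from the robot (outlets, flush). Four keys in a row at x = -30 mm, y = +62, +14, -34, -82 mm. In line with them, at y = +118 mm (the robot's left), a fixed round dial 40 mm wide, 12 mm high: the first key is the one next to it.
- key_a: one of four identical grey keys, cap 34 (x) x 30 (y) mm. Each may be at any place in the row (letters tell nothing) and exactly one of the four is latched down. Origin: centre of the cap's flat top, moving with it; axes as the block. Free and up, the top is 60 mm above the table (14 mm above the block), 9 mm of travel; latched, the top is at 56 mm.
- key_b: as key_a. A free key gives from about 1 N, then 0.45 N more per mm, to its stop 9 mm down (5 N), and springs back. Pushed more than 6.5 mm down it would switch its outlet on: a failure.
- key_c: as key_a. Whichever key is latched is caught 4 mm down and does not yield below about 2.7 N; pressed on to its stop, 9 mm below the free height (5 to 6 N), its catch lets go (at about 8 mm) and it springs up when let go. The catch gives way a little with each deep press.
- key_d: as key_a: the same sizes, origin and behaviour
- bracket: bystander, loose: stainless steel L bracket, 50 x 30 mm foot and 40 mm upright leg, lying in front (robot side) of the block. Origin: on its underside
- dowel: bystander, loose: wooden dowel 20 mm thick, 50 mm tall, standing upright in front of the block. Origin: on its underside
- level: bystander, loose: yellow plastic spirit level 260 x 24 x 40 mm (along its y, x, z), behind the block. Origin: on its underside
- screwdriver: bystander, loose: black-handled screwdriver lying at the right (-y) of the block. Origin: on its underside, near its middle
- bowl: bystander, loose: white ceramic bowl 124 mm wide, 52 mm tall, with wooden dowels in it, at the left (+y) of the block. Origin: on its underside
- mug: bystander, loose: blue ceramic mug 76 mm wide, 90 mm tall, at the left (+y) of the block. Origin: on its underside
- jar: bystander, loose: glass jar with steel cap 60 mm wide, 75 mm tall, at the right (-y) of the block. Origin: on its underside

How it is judged:
On the way, in this order (a step that is already met when the one before it is completed fails the run):
1. the fingers have touched the first key (next to the dial) (force above 0.3 N) (((contact force between the fingers and key_a above 0.3 N and y of key_a in the frame of block between 0.052 and 0.072 m) or (contact force between the fingers and key_b above 0.3 N and y of key_b in the frame of block between 0.052 and 0.072 m) or (contact force between the fingers and key_c above 0.3 N and y of key_c in the frame of block between 0.052 and 0.072 m) or (contact force between the fingers and key_d above 0.3 N and y of key_d in the frame of block between 0.052 and 0.072 m))), for 0.02 s.
2. the fingers have touched the second key (force above 0.3 N) (((contact force between the fingers and key_a above 0.3 N and y of key_a in the frame of block between 0.004 and 0.024 m) or (contact force between the fingers and key_b above 0.3 N and y of key_b in the frame of block between 0.004 and 0.024 m) or (contact force between the fingers and key_c above 0.3 N and y of key_c in the frame of block between 0.004 and 0.024 m) or (contact force between the fingers and key_d above 0.3 N and y of key_d in the frame of block between 0.004 and 0.024 m))), for 0.02 s.
3. the fingers have touched the third key (force above 0.3 N) (((contact force between the fingers and key_a above 0.3 N and y of key_a in the frame of block between -0.044 and -0.024 m) or (contact force between the fingers and key_b above 0.3 N and y of key_b in the frame of block between -0.044 and -0.024 m) or (contact force between the fingers and key_c above 0.3 N and y of key_c in the frame of block between -0.044 and -0.024 m) or (contact force between the fingers and key_d above 0.3 N and y of key_d in the frame of block between -0.044 and -0.024 m))), for 0.02 s.
4. the fingers have touched the fourth key (force above 0.3 N) (((contact force between the fingers and key_a above 0.3 N and y of key_a in the frame of block between -0.092 and -0.072 m) or (contact force between the fingers and key_b above 0.3 N and y of key_b in the frame of block between -0.092 and -0.072 m) or (contact force between the fingers and key_c above 0.3 N and y of key_c in the frame of block between -0.092 and -0.072 m) or (contact force between the fingers and key_d above 0.3 N and y of key_d in the frame of block between -0.092 and -0.072 m))), for 0.02 s.
5. the latched key, pressed after all four were tapped, has sprung up (within 1.5 mm of the free height) (z of key_c in the frame of block above 0.0585 m), for 0.2 s.
At the end, for the whole second after the job is handed in: all four keys stand up at rest, each top within 1.5 mm of the free height of 60 mm above the block's underside (z of each of key_a, key_b, key_c, key_d in the frame of block above 0.0585 m and linear speed of each of key_a, key_b, key_c, key_d below 0.01 m/s); the robot touches nothing.
It fails at once if a free key is pushed fully down (more than 6.5 mm below its free height) (z of any of key_a, key_b, key_d in the frame of block below 0.0535 m).
It fails at once if a thing standing round the block is lifted, carried or pushed more than 15 mm (distance of any of bracket, dowel, level, screwdriver, bowl, mug, jar from where it was at the start of the episode above 0.015 m).
It also fails if it takes over 45 s, if anything falls off the work surface, if the arm or the gripper's body presses on something with over 40 N, if the wrist force passes 120 N, or if a joint passes its speed limit or range.

## Working session

There is one attempt and no reset: what is moved stays moved. The work goes in short steps, Python scripts to look and compute and a tool call to move; the robot and the scene stay as the last step left them, time stands still between calls to the robot, and variables do not carry over. Pictures are saved under pics/ and viewed, and the job is handed in when it is done.

Besides the shell and the picture viewer there is one more tool, called as a command line: name --pt "numbers of a row" for each row, then --argument value for the rest. step_arm: Moves the arm, as the interface text tells. Its arguments: {"type":"object","properties":{"increments":{"type":"array"}},"required":["increments"]}

```bash
mkdir -p pics; ls; python3 - <<'E'
from rig import bot
import cv2,pickle
s=bot.observe();print(s)
d={}
for n in["scene","side","wrist"]:
    c=bot.read_camera(n);d[n]=c
    cv2.imwrite(f"pics/{n}0.png",c["frame"][:,:,::-1]);print(n,c["vertical_fov"],c["cx"],c["cy"],c["rvec"],c["tvec"])
pickle.dump(d,open("d0.pkl","wb"))
E
```

```text
pics
{'t': 0.0, 'joints': array([ 9.69595864e-01,  3.13468453e-01,  1.49846149e+00,  2.08649939e-05,
        1.33099780e+00, -2.23419687e-01]), 'joint_velocities': array([-3.10142660e-04,  1.39299606e-03, -1.90853801e-05,  3.08665951e-04,
       -2.41793317e-05, -5.44878585e-04]), 'effort': array([ 1.77437381e-03, -4.12266755e+01, -2.59744298e+01, -5.48268997e-05,
        4.08675929e-03, -4.66147483e-06]), 'tool_pos': array([0.19351365, 0.4877503 , 0.23071645]), 'tool_rot': array([ 2.59866416e+00,  1.76454140e+00, -1.96418602e-03]), 'contact_force': array([-0.5379805 ,  0.3176229 , -0.05546351]), 'ft_torque': array([0.01204745, 0.03115117, 0.04912885]), 'width': 1.0055934393071375}
scene 56.32151534753571 252.71391470489237 196.06010633834126 [ 1.97002627  1.31526056 -0.62718332] [-0.23961584 -0.28223852  1.30488746]
side 48.87001264085104 255.12713382173703 194.68014414373297 [ 2.18342086 -0.94106203  0.38524528] [-0.36516061  0.36673344  0.70997299]
wrist 65.70646984690485 257.0953054904298 190.67043780753107 [-2.37787145 -1.61607329 -0.24934571] [-0.52479484 -0.03979638  0.37961998]
```

View pics/scene0.png

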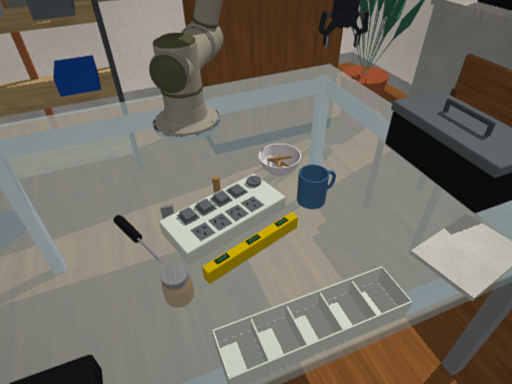

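View pics/side0.png

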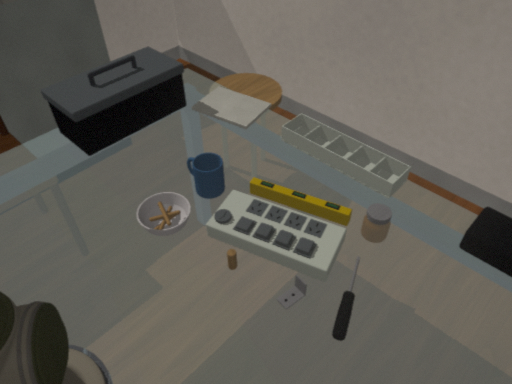

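View pics/wrist0.png

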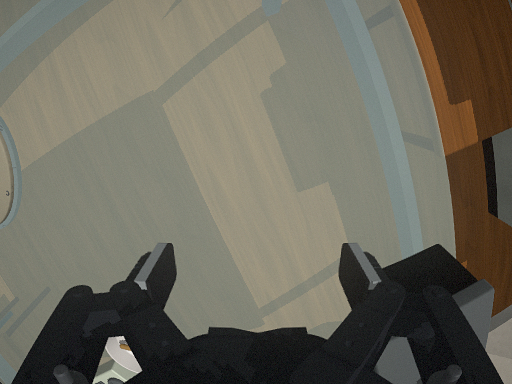

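Scene: the block spans about (160–285, 175–255), with the dial at (254,181) and the keys from (237,190) to (187,216). Side: the dial is at (223,216) and the keys run from (244,226) to (305,247). Next I'll measure the block pose and the keys.

```bash
cat > h.py <<'E'
import numpy as np,cv2
def cal(c):
    f=192/np.tan(np.radians(c["vertical_fov"])/2)
    return f,cv2.Rodrigues(np.array(c["rvec"]))[0],np.array(c["tvec"])
def cloud(c):
    f,R,t=cal(c);d=c["depth"].astype(float)
    v,u=np.mgrid[0:384,0:512]
    P=np.stack([(u-c["cx"])/f*d,(v-c["cy"])/f*d,d],-1)
    W=(P-t)@R; W[d<=0]=np.nan
    return W
def onplane(c,uv,z):
    f,R,t=cal(c);uv=np.atleast_2d(uv)
    r=np.c_[(uv[:,0]-c["cx"])/f,(uv[:,1]-c["cy"])/f,np.ones(len(uv))]@R
    o=-R.T@t
    return o+r*((z-o[2])/r[:,2])[:,None]
E
python3 - <<'E'
import pickle,cv2,numpy as np
from h import *
d=pickle.load(open("d0.pkl","rb"))
for n,roi in(("scene",(150,295,165,265)),("side",(200,355,185,280))):
    c=d[n];W=cloud(c);im=c["frame"]
    m=np.zeros((384,512),bool);m[roi[2]:roi[3],roi[0]:roi[1]]=1
    hsv=cv2.cvtColor(im,cv2.COLOR_RGB2HSV)
    z=W[...,2]
    h,e=np.histogram(z[m&(z>.02)&(z<.08)],30);print(n,h,e[[0,-1]])
    b=m&(z>.038)&(z<.056)&(hsv[...,1]<60)
    k,l,st,ce=cv2.connectedComponentsWithStats(b.astype(np.uint8))
    i=1+np.argmax(st[1:,4]);b=l==i
    p=W[b];print(st[i],np.median(p[:,2]))
    r=cv2.minAreaRect((p[:,:2]*1000).astype(np.float32));print(r)
    # visual
    o=cv2.resize(im[roi[2]-5:roi[3]+5,roi[0]-5:roi[1]+5],None,fx=5,fy=5,interpolation=cv2.INTER_CUBIC)
    cv2.imwrite(f"pics/crop_{n}.png",o[:,:,::-1]);print(o.shape)
E
```

```text
scene [ 120  126  127  135  135  131  130  140  247  532  316  434 1857 1243
  231   85   65  130  132  163  168   16    0    0    0    0    0    3
    9    1] [0.02001629 0.0759599 ]
[ 159  174  126   82 4162] 0.04404480620335644
((556.7781982421875, -41.66474914550781), (131.55287170410156, 290.62353515625), 16.732084274291992)
(550, 775, 3)
side [ 109  118  118  117  111  101  107  111  120  111  116  130  164  283
  289  235  533 1537 1628  749  250   77   57   72  170  156  145  211
  114   23] [0.02000636 0.06362232]
[ 206  190  141   83 5209] 0.04639909545491958
((554.7388305664062, -39.93560791015625), (132.5343017578125, 289.60235595703125), 16.92807960510254)
(525, 825, 3)
```

```bash
python3 - <<'E'
import pickle,cv2,numpy as np
from h import *
d=pickle.load(open("d0.pkl","rb"))
C=np.array([.5557,-.0408]);a=np.radians(16.83);R=np.array([[np.cos(a),-np.sin(a)],[np.sin(a),np.cos(a)]])
for n,roi in(("scene",(150,295,165,265)),("side",(200,355,185,280))):
    c=d[n];f,Rc,t=cal(c);W=cloud(c)
    o=cv2.resize(c["frame"][roi[2]:roi[3],roi[0]:roi[1]],None,fx=5,fy=5,interpolation=cv2.INTER_CUBIC)[:,:,::-1].copy()
    for y in(118,62,14,-34,-82):
        P=np.r_[C+R@[-.03,y/1000],.058+0*(y==118)]
        uv=cv2.projectPoints(P[None],c["rvec"]+0.,c["tvec"]+0.,np.array([[f,0,c["cx"]],[0,f,c["cy"]],[0,0,1.]]),None)[0].ravel()
        cv2.circle(o,tuple(int((v-q)*5+2) for v,q in zip(uv,(roi[0],roi[2]))),4,(0,0,255),-1)
        loc=(W[...,:2]-C)@R
        m=(abs(loc[...,0]+.03)<.012)&(abs(loc[...,1]-y/1000)<.010)&(W[...,2]>.03)
        # cap centroid at height>.051 within wider window
        w=(abs(loc[...,0]+.03)<.024)&(abs(loc[...,1]-y/1000)<.022)&(W[...,2]>.0515)
        print(n,y,P.round(4),np.median(W[m][:,2]).round(4),m.sum(),((loc[w].min(0)+loc[w].max(0))/2*1000).round(1),(np.ptp(loc[w],axis=0)*1000).round(1))
    cv2.imwrite(f"pics/ov_{n}.png",o)
# bystander heights near block: list tall points around
E
```

```text
scene 118 [0.4928 0.0635 0.058 ] 0.0539 46 [-28.9 116.3] [40.6 35.7]
scene 62 [0.509  0.0099 0.058 ] 0.0536 48 [-28.4  59.3] [34.6 28.8]
scene 14 [ 0.5229 -0.0361  0.058 ] 0.0574 50 [-28.1  12.3] [34.4 30.5]
scene -34 [ 0.5368 -0.082   0.058 ] 0.0579 54 [-29.6 -35.5] [34.2 30. ]
scene -82 [ 0.5507 -0.128   0.058 ] 0.058 62 [-29.1 -83.3] [34.9 29.3]
side 118 [0.4928 0.0635 0.058 ] 0.056 69 [-30.5 118. ] [38.4 37.5]
side 62 [0.509  0.0099 0.058 ] 0.056 71 [-31.9  62.9] [37.6 32.2]
side 14 [ 0.5229 -0.0361  0.058 ] 0.06 72 [-32.8  13.7] [40.5 32.5]
side -34 [ 0.5368 -0.082   0.058 ] 0.0601 82 [-30.2 -33.1] [37.3 30.1]
side -82 [ 0.5507 -0.128   0.058 ] 0.06 84 [-32.8 -79. ] [38.8 33.4]
```

View pics/ov_scene.png

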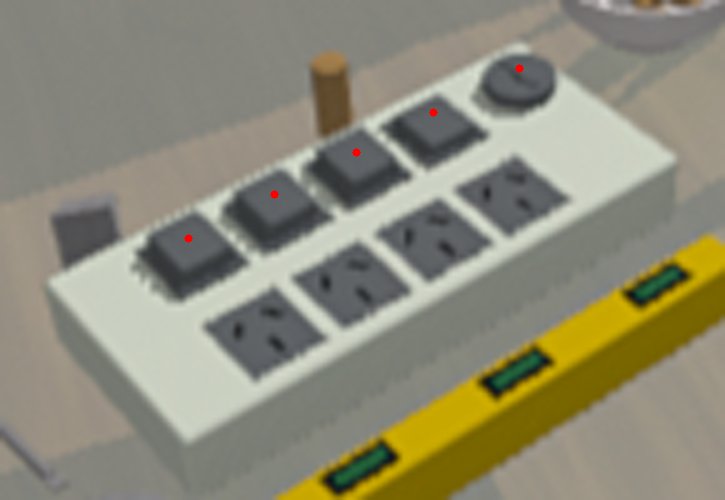

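View pics/ov_side.png

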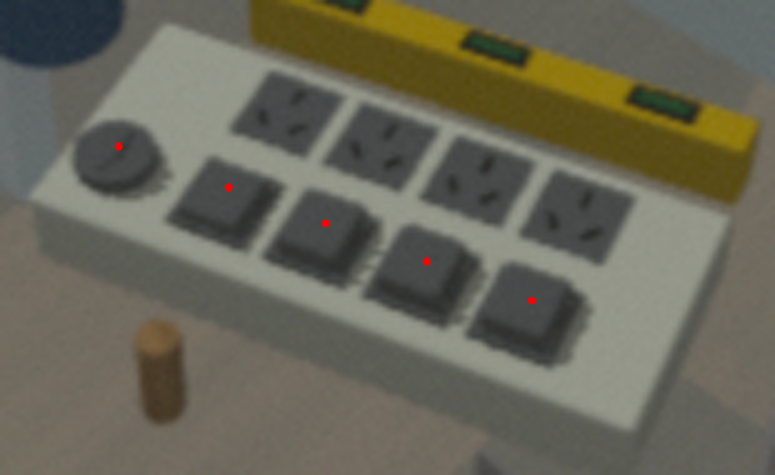

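Both views agree on the block pose: centre (0.556, -0.041), yaw 16.8°. The first key reads 4 mm lower than the others, so it looks like the latched one. I'll shut the fingers and turn the tool so its x axis lies along block x.

step_arm --pt "0 0 0 0 0 0.15 0" --pt "0 0 0 0 0 0.15 0" --pt "0 0 0 0 0 0.15 0" --pt "0 0 0 0 0 0.15 0" --pt "0 0 0 0 0 0.15 0" --pt "0 0 0 0 0 0.15 0" --pt "0 0 0 0 0 0 0"

```text
t: 1.02
tool_pos: [0.1936, 0.4879, 0.2311]
tool_rot: [3.107, 0.461, -0.0]
contact_force: [-0.4, 0.2, -0.9]
width: 0.001
```

```bash
cat > st.py <<'E'
from rig import bot
import numpy as np,cv2,sys
C=np.array([.5557,-.0408]);a=np.radians(16.83);R=np.array([[np.cos(a),-np.sin(a)],[np.sin(a),np.cos(a)]])
def show(goal=None):
    s=bot.observe();Rt=cv2.Rodrigues(s["tool_rot"])[0]
    loc=R.T@(s["tool_pos"][:2]-C)
    print("t",round(s["t"],2),"pos",s["tool_pos"].round(4),"blk",(loc*1000).round(1),"F",s["contact_force"].round(2),"yaw",np.degrees(np.arctan2(Rt[1,0],Rt[0,0])).round(2),"zax",Rt[:,2].round(4),"w",round(s["width"],3),"j",s["joints"].round(2))
    if goal is not None:
        g=np.r_[C+R@(np.array(goal[:2])/1000),goal[2]/1000]
        print("inc mm",(Rt.T@(g-s["tool_pos"])*1000).round(1))
if __name__=="__main__": show([float(x) for x in sys.argv[1:4]] if len(sys.argv)>3 else None)
E
python3 st.py -30 62 110
```

```text
t 1.02 pos [0.1936 0.4879 0.2311] blk [-193.5  610.9] F [-0.43  0.2  -0.89] yaw 16.86 zax [-2.e-04 -4.e-04 -1.e+00] w 0.001 j [0.97 0.31 1.5  0.   1.33 0.68]
inc mm [163.2 548.9 121.2]
```

step_arm --pt "13.6 45.7 5 0 0 0 0" --pt "13.6 45.7 5 0 0 0 0" --pt "13.6 45.7 5 0 0 0 0" --pt "13.6 45.7 5 0 0 0 0" --pt "13.6 45.7 5 0 0 0 0" --pt "13.6 45.7 5 0 0 0 0" --pt "13.6 45.7 5 0 0 0 0" --pt "13.6 45.7 5 0 0 0 0" --pt "13.6 45.7 5 0 0 0 0" --pt "13.6 45.7 5 0 0 0 0" --pt "13.6 45.7 5 0 0 0 0" --pt "13.6 45.7 5 0 0 0 0"

```text
t: 2.52
tool_pos: [0.509, 0.0086, 0.1711]
tool_rot: [-3.107, -0.464, -0.0]
contact_force: [1.4, 0.3, 0.0]
width: -0.001
```

step_arm --pt "0 0 0 0 0 0 0" --pt "0 0 0 0 0 0 0"

```text
t: 2.78
tool_pos: [0.5079, 0.0105, 0.1712]
tool_rot: [-3.107, -0.461, 0.001]
contact_force: [-0.3, 0.0, -0.2]
width: -0.005
```

```bash
python3 st.py -30 62 75
```

```text
t 2.77 pos [0.5079 0.0105 0.1712] blk [-30.9  62.9] F [-0.25  0.04 -0.25] yaw 16.9 zax [-7.e-04  3.e-04 -1.e+00] w -0.005 j [-0.21  0.33  1.64  0.    1.17 -0.51]
inc mm [ 1.   1.  96.2]
```

step_arm --pt "1 1 20 0 0 0 0" --pt "0 0 25 0 0 0 0" --pt "0 0 25 0 0 0 0" --pt "0 0 20 0 0 0 0" --pt "0 0 12 0 0 0 0" --pt "0 0 0 0 0 0 0" --pt "0 0 0 0 0 0 0"

```text
t: 3.65
tool_pos: [0.5099, 0.0096, 0.0701]
tool_rot: [3.107, 0.459, 0.002]
contact_force: [-0.9, 0.2, 0.6]
width: -0.0
```

```bash
python3 - <<'E'
from rig import bot
import cv2,numpy as np
from st import show
show([-30,62,56])
o=[]
for n,(x,y) in(("side",(180,140)),("scene",(150,120))):
    c=bot.read_camera(n)["frame"][y:y+140,x:x+180]
    o.append(cv2.resize(c,None,fx=4,fy=4,interpolation=cv2.INTER_CUBIC)[:290*2])
    cv2.imwrite(f"pics/k1_{n}.png",o[-1][:,:,::-1])
E
```

```text
t 3.65 pos [0.5099 0.0096 0.0701] blk [-29.2  61.5] F [-0.88  0.17  0.56] yaw 16.82 zax [ 1.3e-03 -3.0e-04 -1.0e+00] w -0.0 j [-0.21  0.47  1.73  0.    0.94 -0.5 ]
inc mm [-0.8 -0.5 14.1]
```

View pics/k1_side.png

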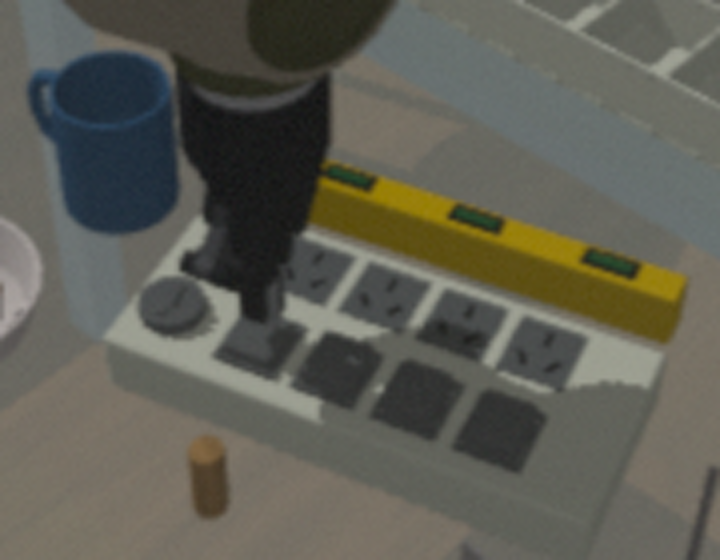

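View pics/k1_scene.png

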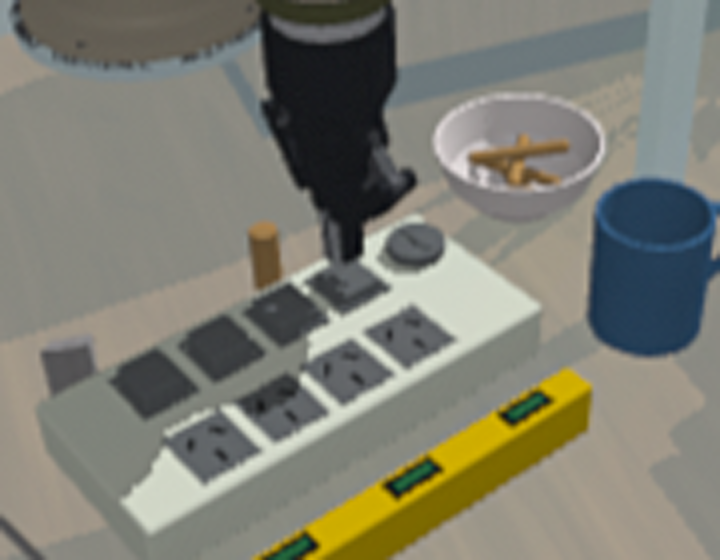

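Fingertip (side crop about 258,315) is over the first key, clear of the dial. Going down gently.

step_arm --pt "0 0 6 0 0 0 0" --pt "0 0 4 0 0 0 0" --pt "0 0 2 0 0 0 0" --pt "0 0 0 0 0 0 0" --pt "0 0 0 0 0 0 0"

```text
t: 4.38
tool_pos: [0.5096, 0.0094, 0.0574]
tool_rot: [3.108, 0.459, 0.0]
contact_force: [0.9, -0.2, -0.1]
width: 0.002
```

step_arm --pt "0 0 0.5 0 0 0 0" --pt "0 0 0 0 0 0 0"

```text
t: 4.62
tool_pos: [0.5096, 0.0094, 0.0568]
tool_rot: [3.108, 0.459, 0.0]
contact_force: [0.3, -0.1, 0.0]
width: -0.001
```

step_arm --pt "0 0 0.5 0 0 0 0" --pt "0 0 0 0 0 0 0"

```text
t: 4.88
tool_pos: [0.5095, 0.0094, 0.0563]
tool_rot: [-3.108, -0.459, 0.0]
contact_force: [0.1, -0.1, -0.9]
width: 0.0
```

step_arm --pt "0 0 0.5 0 0 0 0" --pt "0 0 0 0 0 0 0"

```text
t: 5.12
tool_pos: [0.5096, 0.0094, 0.056]
tool_rot: [3.108, 0.459, 0.0]
contact_force: [-1.6, -0.1, 2.9]
width: -0.001
```

step_arm --pt "0 0 0 0 0 0 0"

```text
t: 5.25
tool_pos: [0.5096, 0.0094, 0.0559]
tool_rot: [3.108, 0.459, 0.0]
contact_force: [-1.3, 0.6, 2.1]
width: -0.001
```

```bash
python3 st.py
```

```text
t 5.25 pos [0.5096 0.0094 0.0559] blk [-29.6  61.4] F [-1.32  0.56  2.06] yaw 16.79 zax [ 1.e-04 -0.e+00 -1.e+00] w -0.001 j [-0.21  0.49  1.74 -0.    0.9  -0.5 ]
```

First key touched with about 2–2.9 N at 56.0 mm without giving, so it is latched. Lifting and moving to key 2.

step_arm --pt "0 0 -5 0 0 0 0" --pt "0 0 -15 0 0 0 0" --pt "0 16 0 0 0 0 0" --pt "0 16 0 0 0 0 0" --pt "0 16 0 0 0 0 0" --pt "0 0 7 0 0 0 0" --pt "0 0 6 0 0 0 0" --pt "0 0 1 0 0 0 0" --pt "0 0 0 0 0 0 0" --pt "0 0 0 0 0 0 0"

```text
t: 6.5
tool_pos: [0.5235, -0.0364, 0.062]
tool_rot: [3.108, 0.459, 0.001]
contact_force: [-0.4, 0.1, 0.2]
width: -0.002
```

```bash
python3 st.py -30 14 60
```

```text
t 6.5 pos [ 0.5235 -0.0364  0.062 ] blk [-29.5  13.6] F [-0.45  0.13  0.16] yaw 16.81 zax [ 3.e-04 -1.e-04 -1.e+00] w -0.002 j [-0.29  0.51  1.69  0.    0.94 -0.59]
inc mm [-0.5 -0.4  2. ]
```

step_arm --pt "0 0 1 0 0 0 0" --pt "0 0 1 0 0 0 0" --pt "0 0 1 0 0 0 0" --pt "0 0 1 0 0 0 0" --pt "0 0 0 0 0 0 0" --pt "0 0 0 0 0 0 0"

```text
t: 7.25
tool_pos: [0.5235, -0.0365, 0.0579]
tool_rot: [3.108, 0.459, 0.0]
contact_force: [0.8, -0.0, 1.8]
width: 0.002
```

step_arm --pt "0 0 0 0 0 0 0"

```text
t: 7.38
tool_pos: [0.5235, -0.0365, 0.0579]
tool_rot: [3.108, 0.459, 0.0]
contact_force: [-0.8, -0.6, 1.9]
width: 0.002
```

Key 2 gives by 2.1 mm at about 1.9 N, which is how a free key should behave. Next, key 3.

step_arm --pt "0 0 -5 0 0 0 0" --pt "0 0 -12 0 0 0 0" --pt "0 16 0 0 0 0 0" --pt "0 16 0 0 0 0 0" --pt "0 16 0 0 0 0 0" --pt "0 0 7 0 0 0 0" --pt "0 0 6 0 0 0 0" --pt "0 0 1 0 0 0 0" --pt "0 0 1 0 0 0 0" --pt "0 0 1 0 0 0 0" --pt "0 0 0 0 0 0 0" --pt "0 0 0 0 0 0 0"

```text
t: 8.88
tool_pos: [0.5374, -0.0824, 0.0589]
tool_rot: [3.108, 0.459, 0.0]
contact_force: [-0.1, 1.7, 0.7]
width: 0.001
```

```bash
python3 st.py -30 -34 58
```

```text
t 8.88 pos [ 0.5374 -0.0824  0.0589] blk [-29.6 -34.5] F [-0.06  1.65  0.7 ] yaw 16.79 zax [ 3.e-04 -0.e+00 -1.e+00] w 0.001 j [-0.37  0.55  1.64  0.    0.95 -0.66]
inc mm [-0.4 -0.5  0.9]
```

step_arm --pt "0 0 1 0 0 0 0" --pt "0 0 0 0 0 0 0" --pt "0 0 0 0 0 0 0"

```text
t: 9.25
tool_pos: [0.5374, -0.0825, 0.0579]
tool_rot: [3.108, 0.459, 0.0]
contact_force: [0.0, 1.7, 2.0]
width: 0.001
```

step_arm --pt "0 0 0 0 0 0 0"

```text
t: 9.38
tool_pos: [0.5374, -0.0825, 0.0579]
tool_rot: [3.108, 0.459, 0.0]
contact_force: [1.1, 2.1, 2.0]
width: -0.001
```

Key 3 is free: about 2 N at 2 mm. Next, key 4.

step_arm --pt "0 0 -5 0 0 0 0" --pt "0 0 -12 0 0 0 0" --pt "0 16 0 0 0 0 0" --pt "0 16 0 0 0 0 0" --pt "0 16 0 0 0 0 0" --pt "0 0 7 0 0 0 0" --pt "0 0 6 0 0 0 0" --pt "0 0 1 0 0 0 0" --pt "0 0 1 0 0 0 0" --pt "0 0 1 0 0 0 0" --pt "0 0 0 0 0 0 0" --pt "0 0 0 0 0 0 0"

```text
t: 10.88
tool_pos: [0.5513, -0.1284, 0.059]
tool_rot: [3.108, 0.459, 0.001]
contact_force: [-0.5, 1.2, 1.6]
width: 0.002
```

step_arm --pt "0 0 1 0 0 0 0" --pt "0 0 0 0 0 0 0" --pt "0 0 0 0 0 0 0"

```text
t: 11.25
tool_pos: [0.5513, -0.1284, 0.0579]
tool_rot: [3.108, 0.459, 0.0]
contact_force: [-0.5, 1.2, 2.3]
width: -0.0
```

```bash
python3 st.py -30 -82 58
```

```text
t 11.25 pos [ 0.5513 -0.1284  0.0579] blk [-29.6 -82.6] F [-0.48  1.22  2.34] yaw 16.79 zax [ 3.e-04 -0.e+00 -1.e+00] w -0.0 j [-0.44  0.59  1.57  0.    0.98 -0.73]
inc mm [-0.4 -0.6 -0.1]
```

Key 4 is free too. Back to key 1 for the full press.

step_arm --pt "0 0 -8 0 0 0 0" --pt "0 0 -14 0 0 0 0" --pt "0 -29 0 0 0 0 0" --pt "0 -29 0 0 0 0 0" --pt "0 -29 0 0 0 0 0" --pt "0 -29 0 0 0 0 0" --pt "0 -28 0 0 0 0 0" --pt "0 0 0 0 0 0 0" --pt "0 0 10 0 0 0 0" --pt "0 0 8 0 0 0 0" --pt "0 0 0 0 0 0 0" --pt "0 0 0 0 0 0 0"

```text
t: 12.75
tool_pos: [0.5097, 0.0091, 0.0618]
tool_rot: [3.108, 0.458, -0.0]
contact_force: [-0.8, -0.2, 0.5]
width: -0.003
```

```bash
python3 st.py -30 62 56
```

```text
t 12.75 pos [0.5097 0.0091 0.0618] blk [-29.6  61.1] F [-0.82 -0.23  0.5 ] yaw 16.76 zax [-0. -0. -1.] w -0.003 j [-0.21  0.48  1.74 -0.    0.92 -0.5 ]
inc mm [-0.4 -0.9  5.8]
```

Pressing down to just short of the 51 mm stop, in steps.

step_arm --pt "0 0.9 4 0 0 0 0" --pt "0 0 2 0 0 0 0" --pt "0 0 1 0 0 0 0" --pt "0 0 1 0 0 0 0" --pt "0 0 1 0 0 0 0" --pt "0 0 1 0 0 0 0" --pt "0 0 0 0 0 0 0" --pt "0 0 0 0 0 0 0"

```text
t: 13.75
tool_pos: [0.5098, 0.0085, 0.052]
tool_rot: [3.108, 0.459, 0.0]
contact_force: [-1.8, -1.5, 5.3]
width: 0.0
```

step_arm --pt "0 0 0.5 0 0 0 0" --pt "0 0 0 0 0 0 0"

```text
t: 14.0
tool_pos: [0.5099, 0.0084, 0.0515]
tool_rot: [3.108, 0.459, 0.0]
contact_force: [-2.8, -1.9, 5.4]
width: -0.0
```

step_arm --pt "0 0 0.5 0 0 0 0" --pt "0 0 0 0 0 0 0"

```text
t: 14.25
tool_pos: [0.5099, 0.0084, 0.0511]
tool_rot: [3.108, 0.459, 0.0]
contact_force: [-2.3, -2.0, 7.4]
width: -0.003
```

It's on the stop (7.4 N at 51.1 mm). I'll let go, lift clear and look.

step_arm --pt "0 0 0.3 0 0 0 0" --pt "0 0 0 0 0 0 0" --pt "0 0 -3 0 0 0 0" --pt "0 0 -6 0 0 0 0" --pt "0 0 -20 0 0 0 0" --pt "0 0 -30 0 0 0 0" --pt "0 0 0 0 0 0 0"

```text
t: 15.12
tool_pos: [0.5108, 0.0086, 0.1112]
tool_rot: [3.107, 0.459, 0.006]
contact_force: [-0.3, 0.3, -0.2]
width: -0.0
```

step_arm --pt "-20 0 -40 0 0 0 0" --pt "-40 0 -40 0 0 0 0" --pt "-50 0 -20 0 0 0 0" --pt "-40 0 0 0 0 0 0" --pt "0 0 0 0 0 0 0" --pt "0 0 0 0 0 0 0"

```text
t: 15.88
tool_pos: [0.3666, -0.0347, 0.2092]
tool_rot: [-3.108, -0.458, -0.0]
contact_force: [0.3, -0.0, -0.1]
width: 0.002
```

```bash
cat > look.py <<'E'
from rig import bot
import cv2,numpy as np,sys
from st import show,C,R
from h import *
show([-30,62,75])
for n,(x,y) in(("side",(180,140)),("scene",(150,120))):
    c=bot.read_camera(n)
    im=cv2.resize(c["frame"][y:y+140,x:x+180],None,fx=4,fy=4,interpolation=cv2.INTER_CUBIC)
    cv2.imwrite(f"pics/{sys.argv[1]}_{n}.png",im[:,:,::-1])
    W=cloud(c);loc=(W[...,:2]-C)@R
    for yy in(118,62,14,-34,-82):
        m=(abs(loc[...,0]+.03)<.012)&(abs(loc[...,1]-yy/1000)<.010)&(W[...,2]>.03)&(W[...,2]<.08)
        print(n,yy,np.median(W[m][:,2]).round(4),m.sum())
E
python3 look.py r1
```

```text
t 15.88 pos [ 0.3666 -0.0347  0.2092] blk [-179.2   60.6] F [ 0.28 -0.01 -0.13] yaw 16.77 zax [-0.e+00  3.e-04 -1.e+00] w 0.002 j [-0.42 -0.02  1.95  0.    1.21 -0.71]
inc mm [149.2  -1.5 134.2]
side 118 0.0569 71
side 62 0.0603 75
side 14 0.06 77
side -34 0.0599 81
side -82 0.06 86
scene 118 0.054 41
scene 62 0.0578 48
scene 14 0.0575 50
scene -34 0.0579 56
scene -82 0.0578 55
```

View pics/r1_side.png

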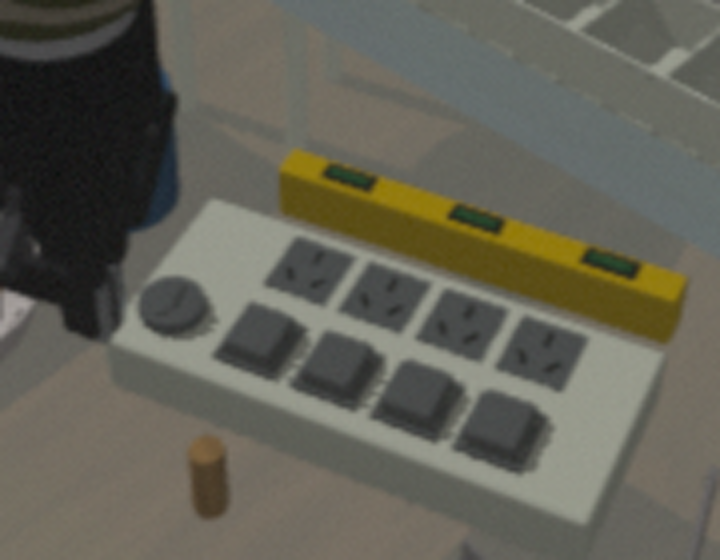

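View pics/r1_scene.png

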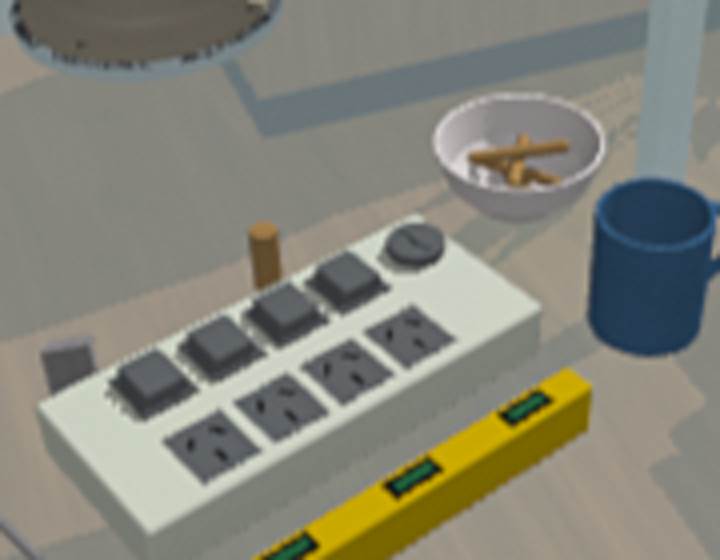

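Both views show all four caps level (side 60.0–60.3 mm, scene 57.5–57.9 mm). The items around the block haven't moved, and the arm is clear at z = 0.21. Handing in.

```bash
python3 -c "
from rig import bot
print(bot.job_done())"
```

```text
the job is handed in; nothing more can be done
None
```

The latched key was the first one, next to the dial. It is now up level with the others, and the job is handed in (no verdict is reported).

- **Tapping:** I tapped the four keys in order with the shut fingertips. Key 1 did not give under about 2–3 N at 56 mm. Keys 2 to 4 each gave about 2 mm at about 2 N, so they are free and were never near the 6.5 mm limit.
- **Pressing:** I pressed key 1 once to its stop, reading 51.1 mm and about 7.4 N. That is a little over the expected 5–6 N. I then let it go and moved the arm clear.
- **Last checks:** At 15.9 s the depth readings put all four caps level: 59.9–60.3 mm in the side camera and 57.5–57.9 mm in the scene camera. The scene camera read about 2 mm low from the start, which is within its calibration error. The arm was touching nothing.
- **Things around the block:** I judged these by eye only. The bracket, dowel, level, bowl and mug looked unmoved. The screwdriver and jar were mostly or wholly outside my last picture crops, but the arm was never near them.

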